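# Clip the light on the telescopic stand and raise it

## Robot

A 6-joint arm with a two-finger parallel gripper is mounted at the origin on a cart in front of the work surface, level with it; the furniture and walls round the work are solid. World frame = base frame: x ahead of the robot, y to its left, z up, the work surface at z = 0. Lengths are in m, angles in rad, forces in N, time in s.
With the tool pointing down it reaches from about 0.425 to 0.925 m from the base axis. Payload 12.5 kg.
Tool frame: the origin (TCP) lies between the finger pads; the fingertips stand 22 mm ahead of it and the grasp point (between the pads) lies 3 mm ahead of it; z points along the fingers, y is the line along which they close (so a half turn about z gives the same grasp; the last joint's range is limited). The gripper opens to 85 mm and grips with 20 to 120 N. Pads are 22 mm wide; open, the fingers measure 114 mm over their backs; the gripper's body (76 mm by 85 mm) begins 54 mm behind the grasp point. The pads swing forward as they close: fully open they stand 13 mm farther back than shut.
Start: joints at [1.061, 0.491, 1.559, -0, 1.092, -0.106], TCP at [0.246, 0.575, 0.253] pointing down, gripper open.
Joint ranges: [-3.1, 3.1], [-0.84, 2.19], [0.05, 2.79], [-1.13, 4.28], [0.06, 2.93], [-2.69, 2.69]. Speed limits (rad/s): [2.22, 2.22, 2.79, 3.14, 3.14, 3.14].

## Interface

Orientations are given as a 3x3 rotation matrix whose columns are the frame's x, y, z axes.
In Python, from workcell import r gives the robot as it stands.
- The arm moves only by the shell command python3 -m inch 'ROWS' [FORCE]. ROWS is JSON, a list of rows, each a list of 5 numbers: the shift along the tool's x, y, z in mm, then the turn about the tool's z in degrees, then the closure, from 0 (fully open) to 1 (shut). In form: [[tx, ty, tz, turn, hand], ...]. A call has 1 to 12 rows; each row is the pose to reach, as a shift and turn from the pose commanded when the call began, along the tool's axes at that moment; what a row does not reach only later rows make up. A row lasts 1/12 s, in which the tool goes at most 41.7 mm and 7.16 degrees, less where a joint would pass 70% of its speed; a pose out of reach is approached as far as the arm can. A call with a gripper value outside its range is refused whole. The fingers move at their own pace and stop on an object; FORCE is the grip in N (left out, the last holds). Time passes only in rows, so rows that repeat a pose let the fingers close. It gives the time, the measured TCP pose, the force, the opening and the grip force at its end, in the units of the state.
- r.get_state(): the state, without advancing time (a new reading comes with each control period).
- r.capture(name): name is "scene" or "top" or "wrist"; returns the picture (384x512x3 uint8, red, green, blue); there is no depth.
- r.camera_model(name): a dict with "vertical_fov" (degrees; the focal length in pixels is half the picture's height over the tangent of half this angle, whatever the lens; pixels are square), "cx", "cy" (the principal point, pixels), "k1" (the pictures are not rectified: a ray, as slopes to the right and down, at radius r is drawn at 1 + k1 r^2 times it, then the intrinsics apply), "eye" and "attitude" of the camera in the world; the wrist camera has in their place "hand_eye" (4x4, takes a point from camera to tool coordinates, whose origin is the TCP and whose axes are the flange's). Camera axes: x right, y down, z forward; pixel columns grow to the right and rows downward; lengths in m; the calibration is good to about 2 mm. A picture is of the moment at which its call begins: read the wrist's pose just before it. camera_model takes no time and is no camera call.
- r.hand_in(): hands the job in; it is judged then, once.
Trained networks look in the newest picture that a camera, given by its name, has taken for a name from the list of things; names that differ only in an ending like _2 or _b are one class to them, and where a whole thing is asked for, a point or a joint stands for the part that bears it (a point fixed in the world has none). Each returns a list of dicts, best first, with "confidence" (0 to 1); they miss things now and then, are a little off and sometimes report something else, mostly with a low value. They report only what shows in the picture. A call takes as long as a camera call.
- r.recognise(camera, label): "rect" ([centre column, centre row, width, height] in pixels, round what is visible of it).
- r.silhouettes(camera, label): "region" (384x512 bool, what is visible of it) and "rect" ([centre column, centre row, width, height] in pixels, round what is visible of it).
- r.spot_point(camera, label): "position" ([row, column] in pixels: a listed point, or the origin of a listed thing).
The state is a dict: "time_s": time; "joints": joint angles; "dq": joint speeds; "effort": joint torques, N m; "tool_pos": TCP position; "orientation": TCP orientation; "force": force on the tool from outside, world axes, zero at the start; "torque": the same for the moment, N m; "finger_gap": opening from 0.0 (shut) to 1.0 (fully open); "grasp_force": force on a finger pad.
Only numpy, scipy, OpenCV 4.12 (cv2) and the standard library are available. Lean on these libraries where they do the work, as an engineer would, in place of code of your own. Each camera call takes 0.05 s, during which the arm holds its last target. There are 200 camera calls.

## Task

Move the blue clip light from the wooden card board onto the edge of the yellow bar of the telescopic stand: squeeze its levers, set its jaws over the outer part of the bar's top edge and let it go so that it clips on upright. Then pinch both red release buttons of the stand's head and, keeping them pressed, pull the mast past its first stop all the way up to its second stop. Finish while still holding it up there with the buttons pressed, the light clipped on and clear of the hand, and the other things on the worktop undisturbed.

Things in the scene. Friction and masses are not known exactly. Their poses are not given: they have to be found in the camera images.
- clip: Blue spring clip with small round white lamp on its +x side (out to x = 19 mm, z -3 to +17 mm), jaws down, 70 mm tall, 50 g. Origin on the pivot; z up to the levers, y the squeezing line. Like a clothes peg, two levers spread upward. Rubber jaw pads reach from z = -16 to -30 mm, 15 mm wide (x); at the start they grip the 5 mm card board.
- clip_grip (a point): point midway between the clip's two black rubber lever bars, 36 mm above the pivot; axes as the clip's. The bars (8 mm thick, 22 mm long along x) are 52 mm apart over their outsides along y. Squeezed together along y they open the jaws: 4 N starts it, 9 N brings them to 33 mm, a firm stop, jaws then 20 mm apart (a 20 N grip does it).
- clip_jaw (a joint): opening angle of the clip, rad: 0 with the jaws on a 5 mm plate, 0.5 fully squeezed open, -0.15 shut on nothing
- board_top (a point): middle of the top edge of the upright wooden card board (fixed), 120 mm above the worktop. The board is 5 mm thick (its y) and 90 mm long (its x); foot 100 x 62 x 14 mm. The clip light is parked on this edge, its y along the board's y, its pivot 12 mm above the edge and up to 20 mm to either side of the middle.
- stand: telescopic stand: round steel foot of 110 mm diameter fixed to the worktop, upright sleeve 28 mm in diameter, black collar whose top is 116 mm above the worktop. Origin at the centre of the foot's underside; z up; x points along the yellow bar.
- grip_head (a point): centre of the grey head on the mast, midway between its two red buttons, 147 mm above the worktop with the mast down. x along the bar, y through both buttons. Head 36 x 36 mm, from 22 mm below to 18 mm above this point. Each button, 12 mm wide and 16 mm tall, stands 4 mm proud of the +y or -y face (44 mm over both); pinched flush along y (2 to 4 N) they free the mast.
- bar_spot (a point): spot for the light: on the bar's top edge, 95 mm from the mast's axis, 158 mm above the worktop with the mast down. x outward along the bar, y across. The bar is 5 mm thick (y), 30 mm tall, ends 42 mm farther out. Clip on within 25 mm of the spot along x, clip's y across the bar, either way round, pivot 8 to 20 mm above the edge (at 2 mm it touches the edge).
- mast (a joint): how far the mast is raised, m: 0 down, first stop 0.05, second stop (end of travel) 0.10. With the buttons out it is locked at 0 and latches again at the first stop; it does not latch at the second stop but sinks back (weight 0.4 kg with the light) when let go.
- button_left (a joint): inward travel of the red button on the head's +y face, m: 0 out, 0.004 flush with the head; the mast is freed from 0.002
- button_right (a joint): the same for the red button on the -y face
- timer: red kitchen timer, 66 mm wide, 60 mm tall, a bystander; origin under its centre
- pill_bottle: brown pill bottle, 47 mm wide, 86 mm tall, a bystander; origin under its centre
- mug: striped mug, 86 x 120 x 90 mm, a bystander; origin under its centre
- spectacles: brown spectacles, 141 x 142 x 42 mm, a bystander

How it is judged:
On the way, in this order (a step that is already met when the one before it is completed fails the run):
1. the light is clipped upright on the outer part of the bar and let go, the mast still down (x of clip in the frame of bar_spot between -0.032 and 0.032 m and y of clip in the frame of bar_spot between -0.006 and 0.006 m and z of clip in the frame of bar_spot between 0.002 and 0.025 m and angle between clip's own z axis and vertical below 0.25 rad and value of joint clip_jaw between -0.08 and 0.1 rad and contact force between the fingers and clip below 0.1 N and value of joint mast below 0.01 m), for 0.3 s.
2. both red buttons are pinched while the mast is still down (value of joint each of button_left, button_right above 0.0022 m and value of joint mast below 0.01 m), for 0.05 s.
3. the mast reaches its second stop (value of joint mast above 0.094 m), for 0.1 s.
At the end, for the whole second after the job is handed in: Mast within 6 mm of its second stop, gripped (over 3 N), both buttons in by over 2.2 mm. Light untouched and still, clipped within 32 mm of the spot along the bar and 6 mm across it, pivot 2 to 25 mm above the edge, upright to 0.25 rad, jaw joint -0.08 to 0.1 (value of joint mast above 0.094 m and value of joint each of button_left, button_right above 0.0022 m and contact force between the fingers and stand above 3 N and x of clip in the frame of bar_spot between -0.032 and 0.032 m and y of clip in the frame of bar_spot between -0.006 and 0.006 m and z of clip in the frame of bar_spot between 0.002 and 0.025 m and angle between clip's own z axis and vertical below 0.25 rad and value of joint clip_jaw between -0.08 and 0.1 rad and contact force between each of the arm, the fingers and clip below 0.1 N and linear speed of clip below 0.03 m/s); the arm keeps its last pose, push and grip.
It fails at once if the light falls low or onto the worktop (height (world z) of clip below 0.09 m).
It fails at once if a bystander is shifted by more than 30 mm (distance of any of timer, pill_bottle, mug, spectacles from where it was at the start of the episode above 0.03 m).
It also fails if it takes over 48 s, if anything falls off the work surface, if the arm or the gripper's body presses on something with over 40 N, if the wrist force passes 120 N, or if a joint passes its speed limit or range.

## Working session

There is one attempt and no reset: what is moved stays moved. The work goes in short steps, Python scripts to look and compute and a shell command to move; the robot and the scene stay as the last step left them, time stands still between calls to the robot, and variables do not carry over. Pictures are saved under pics/ and viewed, at most 10 in all, crops included, and the job is handed in when it is done.

```bash
mkdir -p pics; cat > h.py <<'E'
import numpy as np, cv2
from workcell import r
def cam(n):
    m=r.camera_model(n); f=192/np.tan(np.radians(m["vertical_fov"]/2))
    if "eye" in m:
        R=np.array(m["attitude"]);e=np.array(m["eye"])
    else:
        s=r.get_state();H=np.array(m["hand_eye"]);T=np.array(s["orientation"])
        R=T@H[:3,:3];e=T@H[:3,3]+np.array(s["tool_pos"])
    return m,f,R,e
def ray(n,col,row,c=None):
    m,f,R,e=c or cam(n)
    d=np.array([(col-m["cx"])/f,(row-m["cy"])/f]);u=d.copy()
    for _ in range(30): u=d/(1+m["k1"]*(u@u))
    v=R@np.array([u[0],u[1],1]);return e,v/np.linalg.norm(v)
def onz(n,col,row,z,c=None):
    e,v=ray(n,col,row,c);return e+v*(z-e[2])/v[2]
def proj(n,p,c=None):
    m,f,R,e=c or cam(n);q=R.T@(np.array(p)-e);u=q[:2]/q[2];u=u*(1+m["k1"]*(u@u));return u*f+[m["cx"],m["cy"]]
def tri(rays):
    A=0;b=0
    for e,v in rays:
        P=np.eye(3)-np.outer(v,v);A=A+P;b=b+P@e
    x=np.linalg.solve(A,b);return x,[np.linalg.norm((np.eye(3)-np.outer(v,v))@(x-e)) for e,v in rays]
E
cat > a.py <<'E'
from h import *
np.set_printoptions(precision=4,suppress=True)
for n in("scene","top"):
    cv2.imwrite(f"pics/{n}0.png",cv2.resize(r.capture(n)[...,::-1],None,fx=1.5,fy=1.5))
    print(n,{k:r.camera_model(n)[k] for k in("eye","vertical_fov")})
for l in["clip","clip_grip","board_top","stand","grip_head","bar_spot","timer","pill_bottle","mug","spectacles"]:
    rs=[]
    for n in("scene","top"):
        q=r.spot_point(n,l)
        if q: rs.append(ray(n,q[0]["position"][1],q[0]["position"][0])); print(l,n,np.round(q[0]["position"],1),round(q[0]["confidence"],2),len(q))
    if len(rs)==2: print("  ",*tri(rs))
print(r.get_state())
E
python3 a.py
```

```text
scene {'eye': array([ 0.978 , -0.4487,  0.9851]), 'vertical_fov': 56.36642155729666}
top {'eye': array([ 0.4725, -0.059 ,  1.2783]), 'vertical_fov': 46.912443854454274}
clip scene [208.3 200.2] 0.75 2
clip top [217.4 131.9] 0.64 1
   [ 0.5487 -0.0229  0.2577] [np.float64(0.24645871261554148), np.float64(0.24645871261554145)]
clip_grip scene [104.8 326.3] 0.52 1
clip_grip top [220.9 131.5] 0.54 1
   [0.5307 0.2583 0.1748] [np.float64(0.001743374825942995), np.float64(0.0017433748259429163)]
board_top scene [117.9 319.8] 0.75 1
board_top top [225.5 136.2] 0.91 2
   [0.5197 0.2625 0.1047] [np.float64(0.0021764868549691003), np.float64(0.0021764868549690357)]
stand scene [208.9 199.8] 0.64 1
stand top [247.9 310.5] 0.93 1
   [ 0.4661 -0.2118 -0.0105] [np.float64(0.0021458841062621933), np.float64(0.002145884106262208)]
grip_head scene [181.5 196.5] 0.98 1
grip_head top [246.7 318.6] 0.62 1
   [ 0.473  -0.2089  0.1532] [np.float64(0.0030549448292310427), np.float64(0.0030549448292310805)]
bar_spot scene [196.4 220.1] 0.57 1
bar_spot top [213.5 312.5] 0.79 1
   [ 0.5567 -0.1927  0.1593] [n
[... 444 characters left out ...]
5.4 345.1] 0.78 1
   [ 0.7355 -0.3148  0.0024] [np.float64(0.005701887952237219), np.float64(0.005701887952237059)]
spectacles top [158.  286.1] 0.37 1
{'time_s': 1.1, 'joints': array([ 1.0614,  0.4909,  1.5589, -0.    ,  1.0917, -0.1056]), 'dq': array([-0.0006, -0.0005, -0.0003, -0.0012,  0.0014, -0.0001]), 'effort': array([  0.0006, -61.8278, -26.1843,  -0.    ,   0.0004,  -0.    ]), 'tool_pos': array([0.2456, 0.5747, 0.2533]), 'orientation': array([[-0.9196,  0.3929,  0.    ],
       [ 0.3929,  0.9196,  0.    ],
       [-0.    ,  0.    , -1.    ]]), 'force': array([0.3443, 0.3539, 0.3833]), 'torque': array([-0.0394,  0.0554,  0.0091]), 'grasp_force': 0.0, 'finger_gap': 0.9980556495247386}
```

View pics/top0.png

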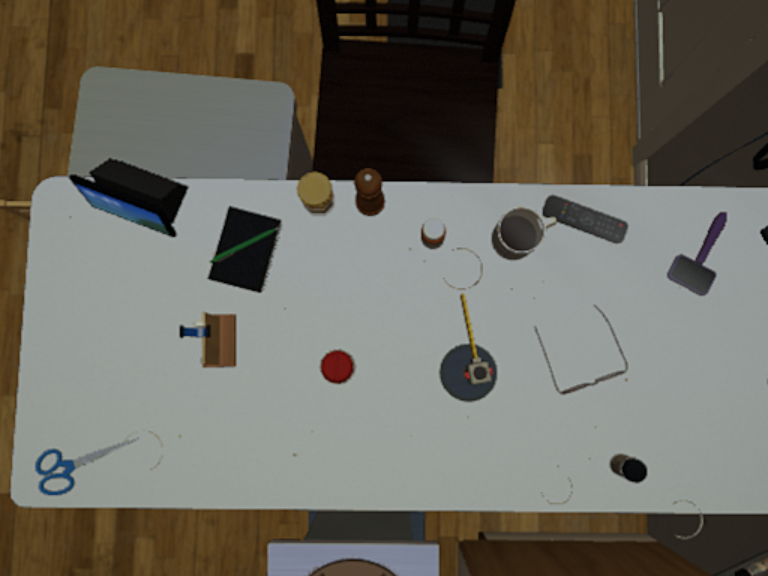

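View pics/scene0.png

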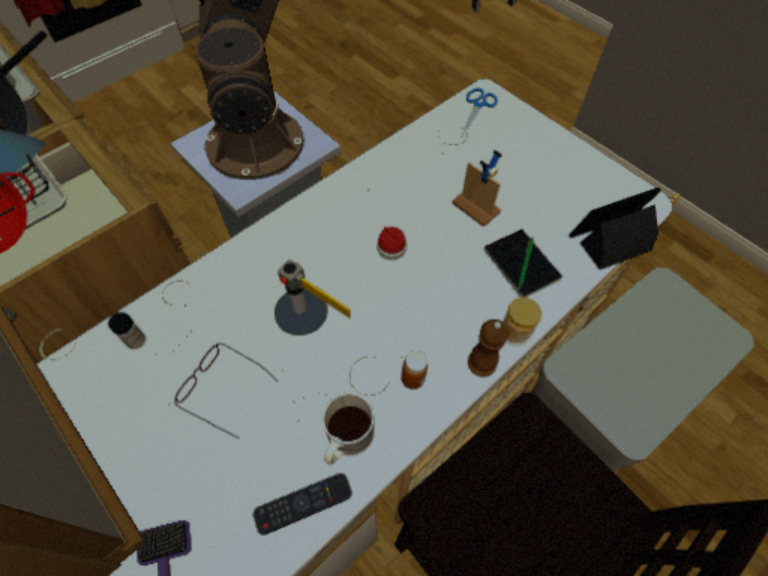

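The top view shows the clip on the board at about (195,331), with its levers along world y. The stand head is at (480,372) and the bar points to (463,294), about 12° off world x. I'm moving above the clip.

```bash
python3 -m inch '[[-387,-180,-20,-23,0],[-387,-180,-20,-23,0],[-387,-180,-20,-23,0],[-387,-180,-20,-23,0],[-387,-180,-20,-23,0],[-387,-180,-20,-23,0],[-387,-180,-20,-23,0],[-387,-180,-20,-23,0],[-387,-180,-20,-23,0],[-387,-180,-20,-23,0],[-387,-180,-20,-23,0],[-387,-180,-20,-23,0]]' 20
python3 -m inch '[[0,0,0,0,0],[0,0,0,0,0],[0,0,0,0,0]]'
cat > b.py <<'E'
import sys
from h import *
np.set_printoptions(precision=4,suppress=True)
s=r.get_state();print(s["tool_pos"],s["orientation"])
c=cam("wrist");I=r.capture("wrist")
cv2.imwrite(f"pics/{sys.argv[1]}.png",cv2.resize(I[...,::-1],None,fx=1.5,fy=1.5))
for a in sys.argv[2:]:
    l,z=a.split(":")
    for q in r.spot_point("wrist",l)[:2]:
        print(l,np.round(q["position"],1),round(q["confidence"],2),onz("wrist",q["position"][1],q["position"][0],float(z),c))
E
python3 b.py w1 clip:0.132 clip_grip:0.168 board_top:0.12
```

```text
time_s: 2.1
tool_pos: [0.5331, 0.2543, 0.2733]
orientation: [[-1.0, 0.006, 0.001], [0.006, 1.0, -0.0], [-0.001, -0.0, -1.0]]
force: [-0.1, 0.9, -0.2]
finger_gap: 1.003
grasp_force: 0.0
time_s: 2.35
tool_pos: [0.5299, 0.2582, 0.2733]
orientation: [[-1.0, 0.001, -0.0], [0.001, 1.0, 0.0], [0.0, 0.0, -1.0]]
force: [0.6, 0.1, -0.4]
finger_gap: 1.006
grasp_force: 0.0
[0.5299 0.2582 0.2733] [[-1.      0.001  -0.0002]
 [ 0.001   1.      0.0002]
 [ 0.0002  0.0002 -1.    ]]
clip [180.9 257.6] 0.61 [0.531  0.2628 0.132 ]
clip_grip [194. 258.] 0.91 [0.5327 0.2626 0.168 ]
clip_grip [181.2 258. ] 0.34 [0.5211 0.2626 0.168 ]
board_top [168.3 255.2] 0.86 [0.5209 0.2605 0.12  ]
board_top [269.5  26.2] 0.51 [ 0.6475 -0.0219  0.12  ]
```

View pics/w1.png

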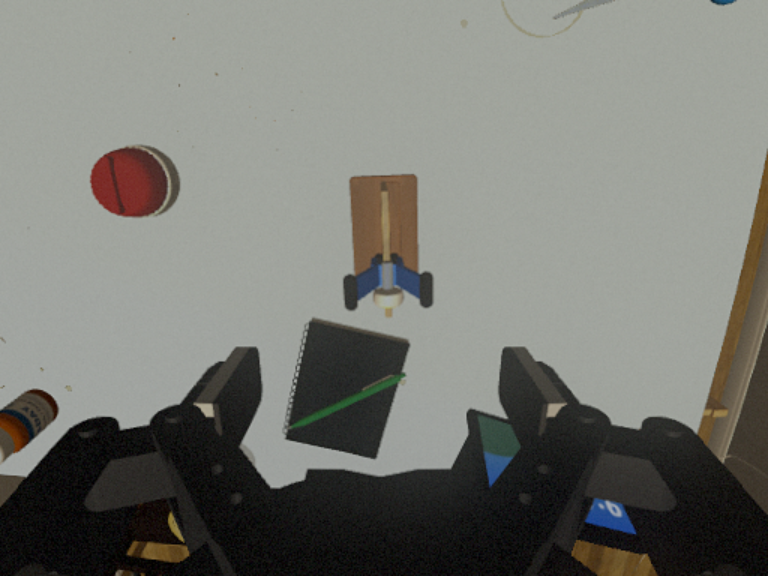

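The wrist view shows the lever bars at (350,291) and (427,289), the lamp on the +x side, and the board turned about 2°. The levers are centred near (0.532, 0.263). I'm going down and squeezing.

```bash
python3 -m inch '[[-2,5,0,-2,0],[-2,5,35,-2,0],[-2,5,65,-2,0],[-2,5,90,-2,0],[-2,5,102,-2,0],[-2,5,102,-2,0],[-2,5,102,-2,0.2],[-2,5,102,-2,0.4],[-2,5,102,-2,0.5],[-2,5,102,-2,0.6],[-2,5,102,-2,0.7],[-2,5,102,-2,0.8]]' 20
python3 -m inch '[[0,0,0,0,1],[0,0,0,0,1],[0,0,0,0,1],[0,0,0,0,1],[0,0,0,0,1],[0,0,0,0,1]]' 25
cat > c.py <<'E'
import sys
from h import *
np.set_printoptions(precision=4,suppress=True)
s=r.get_state();print(s["tool_pos"])
for n in sys.argv[2:]:
    I=r.capture(n)
    p=proj(n,s["tool_pos"]).astype(int) if n!="wrist" else np.array([256,200])
    x,y=[int(np.clip(p[0]-64,0,384)),int(np.clip(p[1]-48,0,288))]
    if n!="wrist": I=cv2.resize(I[y:y+96,x:x+128],None,fx=6,fy=6,interpolation=cv2.INTER_CUBIC)
    print(n,x,y);cv2.imwrite(f"pics/{sys.argv[1]}_{n}.png",I[...,::-1])
E
python3 c.py g1 scene
```

```text
time_s: 3.55
tool_pos: [0.5328, 0.2623, 0.172]
orientation: [[-0.999, -0.032, 0.001], [-0.032, 0.999, 0.001], [-0.001, 0.0, -1.0]]
force: [-0.3, -0.6, 3.8]
finger_gap: 0.361
grasp_force: 22.7
time_s: 4.05
tool_pos: [0.5328, 0.2623, 0.1718]
orientation: [[-0.999, -0.033, 0.001], [-0.033, 0.999, 0.0], [-0.001, 0.0, -1.0]]
force: [-1.1, 0.2, 6.0]
finger_gap: 0.362
grasp_force: 25.0
[0.5328 0.2623 0.1718]
scene 262 57
```

View pics/g1_scene.png

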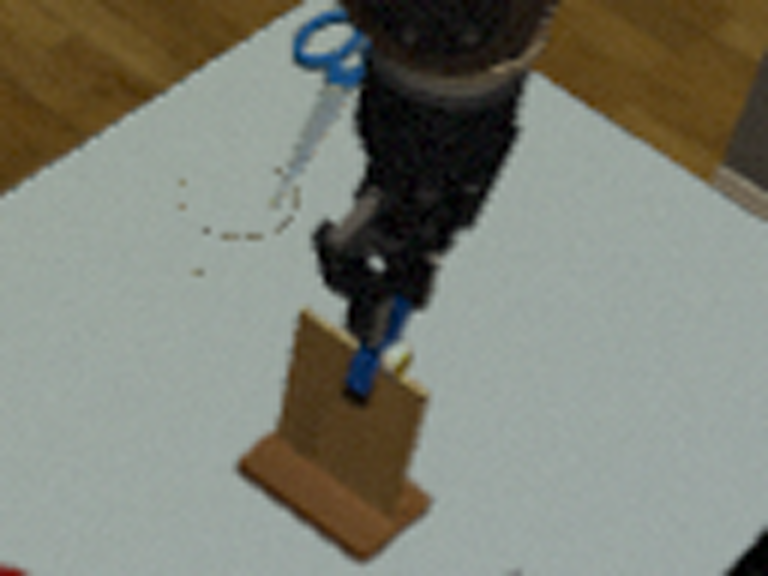

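The clip is squeezed open in the fingers, at crop pixel (370,350), and still over the board edge. I'm lifting it and carrying it above the bar.

```bash
python3 -m inch '[[0,0,-10,0,1],[0,0,-30,0,1],[0,0,-65,0,1],[0,0,-108,0,1],[0,0,-108,0,1],[0,0,-108,0,1]]' 25
python3 -m inch '[[-12,-30,0,-10,1],[-12,-452,0,-10,1],[-12,-452,0,-10,1],[-12,-452,0,-10,1],[-12,-452,0,-10,1],[-12,-452,0,-10,1],[-12,-452,0,-10,1],[-12,-452,0,-10,1],[-12,-452,0,-10,1],[-12,-452,0,-10,1],[-12,-452,0,-10,1],[-12,-452,0,-10,1]]'
python3 -m inch '[[0,0,0,0,1],[0,0,0,0,1],[0,0,0,0,1],[0,0,0,0,1]]'
python3 b.py w2 bar_spot:0.158 grip_head:0.147 clip:0.24 clip_grip:0.277
```

```text
time_s: 4.6
tool_pos: [0.5332, 0.2623, 0.2822]
orientation: [[-0.999, -0.033, 0.005], [-0.033, 0.999, 0.002], [-0.005, 0.002, -1.0]]
force: [-0.2, 0.8, -1.7]
finger_gap: 0.362
grasp_force: 25.2
time_s: 5.6
tool_pos: [0.5589, -0.1948, 0.2778]
orientation: [[-0.979, -0.202, -0.002], [-0.202, 0.979, -0.0], [0.002, -0.0, -1.0]]
force: [0.4, 0.5, -1.4]
finger_gap: 0.361
grasp_force: 25.2
time_s: 5.93
tool_pos: [0.5594, -0.1877, 0.2792]
orientation: [[-0.978, -0.207, -0.0], [-0.207, 0.978, 0.0], [0.0, 0.0, -1.0]]
force: [0.2, 0.1, -0.3]
finger_gap: 0.365
grasp_force: 25.2
[ 0.5594 -0.1877  0.2792] [[-0.9783 -0.2072 -0.0003]
 [-0.2072  0.9783  0.0004]
 [ 0.0002  0.0005 -1.    ]]
bar_spot [187.3 245.5] 0.67 [ 0.5624 -0.1941  0.158 ]
bar_spot [240.8 237.4] 0.16 [ 0.6183 -0.1909  0.158 ]
grip_head [ 78.  246.1] 0.68 [ 0.4678 -0.2132  0.147 ]
clip [215.5 253.5] 0.57 [ 0.5544 -0.1883  0.24  ]
clip_grip [237.6 237.4] 0.83 [ 0.5524 -0.1971  0.277 ]
```

View pics/w2.png

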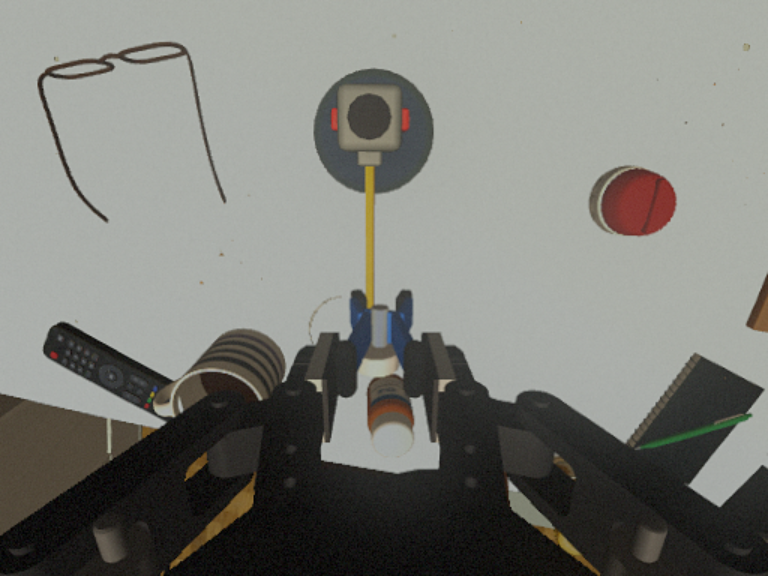

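```bash
python3 - <<'E'
from h import *
c=cam("wrist");s=r.get_state();T=np.array(s["orientation"]);p=np.array(s["tool_pos"])
for nm,u,v,z in[("bar a",370,180,.158),("bar b",370.5,300,.158),("jawL",357,295,.212),("jawR",404,295,.212),("jawmid",380.5,295,.212),("lampmid",380,312,.24),("headtop",369,117,.165),("btnL",334,119,.147),("btnR",405,119,.147),("spot",245.5*1.5,187.3*1.5,.158)]:
    q=onz("wrist",u/1.5,v/1.5,z,c);print(nm,np.round(q,4),"tool mm",np.round(T.T@(q-p)*1000,1))
E
```

```text
bar a [ 0.5026 -0.2061  0.158 ] tool mm [ 59.4  -5.5 121.4]
bar b [ 0.5746 -0.1911  0.158 ] tool mm [-14.2  -5.6 121.4]
jawL [ 0.5541 -0.2008  0.212 ] tool mm [  7.8 -10.9  67.4]
jawR [ 0.5494 -0.1784  0.212 ] tool mm [ 7.8 12.  67.4]
jawmid [ 0.5518 -0.1896  0.212 ] tool mm [ 7.8  0.6 67.4]
lampmid [ 0.5497 -0.1903  0.24  ] tool mm [10.   0.3 39.4]
headtop [ 0.4694 -0.2133  0.165 ] tool mm [ 93.3  -5.6 114.4]
btnL [ 0.4732 -0.2339  0.147 ] tool mm [ 93.8 -26.5 132.4]
btnR [ 0.4647 -0.1933  0.147 ] tool mm [ 93.8  14.9 132.4]
spot [ 0.5627 -0.195   0.158 ] tool mm [ -1.7  -6.9 121.4]
```

The bar lies straight along tool x at y = -5.5 mm and the jaws are centred at +0.6 mm. The spot is at x ≈ -1.5 mm. I'm shifting and lowering over the edge.

```bash
python3 -m inch '[[-8,-6,0,0,1],[-8,-6,0,0,1],[-8,-6,20,0,1],[-8,-6,40,0,1],[-8,-6,55,0,1],[-8,-6,69,0,1],[-8,-6,69,0,1],[-8,-6,69,0,1],[-8,-6,69,0,1]]' 25
python3 c.py p1 wrist scene
```

```text
time_s: 6.93
tool_pos: [0.5687, -0.1936, 0.2103]
orientation: [[-0.979, -0.206, 0.0], [-0.206, 0.979, 0.0], [-0.0, -0.0, -1.0]]
force: [0.1, -0.8, -1.2]
finger_gap: 0.365
grasp_force: 25.6
[ 0.5687 -0.1936  0.2103]
wrist 192 152
scene 156 141
```

View pics/p1_wrist.png

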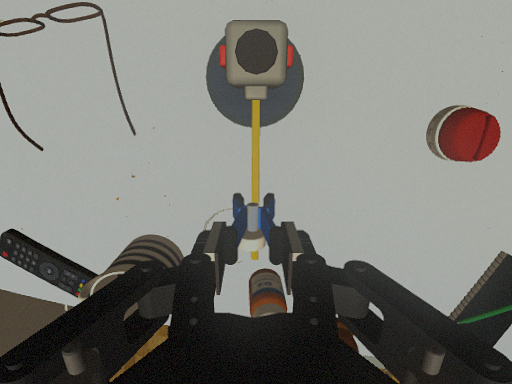

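View pics/p1_scene.png

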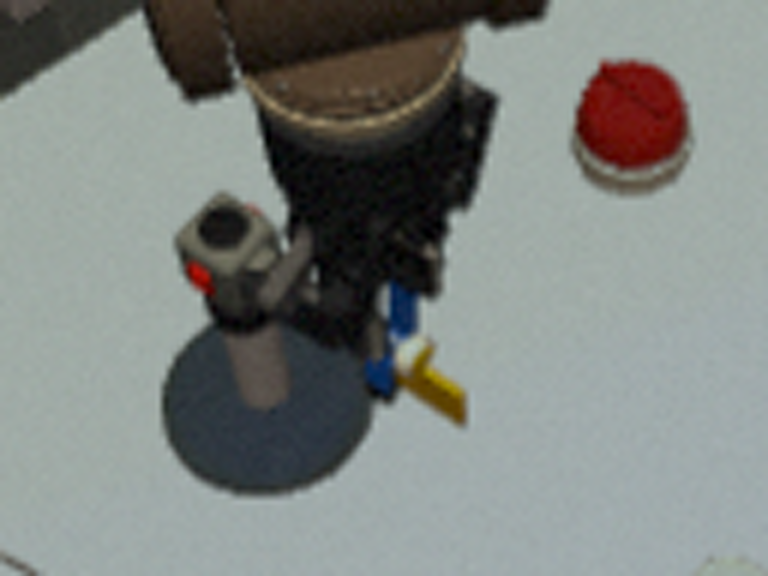

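In the wrist view the bar (col 255) passes between the jaws (cols 239 and 269), and the scene view agrees. I'm releasing, then backing up.

```bash
python3 -m inch '[[0,0,0,0,0.6],[0,0,0,0,0.55],[0,0,0,0,0.5],[0,0,0,0,0.4],[0,0,0,0,0.2],[0,0,0,0,0],[0,0,0,0,0],[0,0,0,0,0],[0,0,0,0,0]]'
python3 -m inch '[[0,0,-10,0,0],[0,0,-40,0,0],[0,0,-75,0,0],[0,0,-75,0,0],[0,0,-75,0,0],[0,0,-75,0,0]]'
python3 b.py w3 bar_spot:0.158 grip_head:0.147 clip:0.170 clip_grip:0.206
```

```text
time_s: 7.78
tool_pos: [0.5685, -0.1935, 0.2103]
orientation: [[-0.979, -0.206, 0.0], [-0.206, 0.979, 0.0], [-0.0, -0.0, -1.0]]
force: [0.0, -1.0, -0.8]
finger_gap: 0.999
grasp_force: 0.0
time_s: 8.28
tool_pos: [0.5682, -0.1933, 0.2854]
orientation: [[-0.979, -0.206, 0.0], [-0.206, 0.979, 0.0], [-0.0, -0.0, -1.0]]
force: [-0.6, 0.4, -0.3]
finger_gap: 1.002
grasp_force: 0.0
[ 0.5682 -0.1933  0.2854] [[-0.9786 -0.2056  0.0002]
 [-0.2056  0.9786  0.    ]
 [-0.0002 -0.     -1.    ]]
bar_spot [178.7 253.1] 0.65 [ 0.5634 -0.1942  0.158 ]
grip_head [ 67.6 254.8] 0.87 [ 0.466  -0.2131  0.147 ]
clip [186.1 253.3] 0.92 [ 0.567  -0.1933  0.17  ]
clip_grip [198.  254.4] 0.81 [ 0.5655 -0.1927  0.206 ]
clip_grip [179.  253.4] 0.37 [ 0.5507 -0.1966  0.206 ]
```

View pics/w3.png

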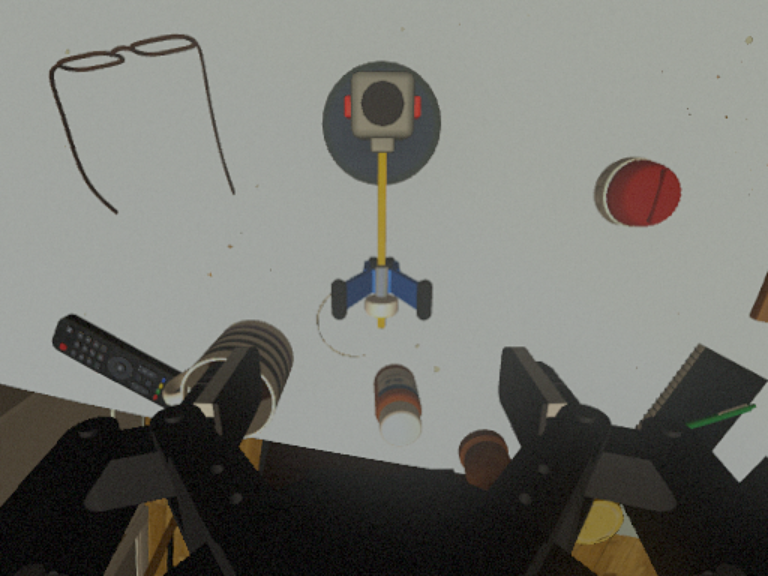

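The clip stands upright on the bar at (382,290), let go and about 103 mm from the head axis; the head is at (382,105). I'm moving over the head, lowering and pinching.

```bash
python3 -m inch '[[40,1,0,0,0],[80,1,0,0,0],[103,1,0,0,0],[103,1,0,0,0],[103,1,30,0,0],[103,1,60,0,0],[103,1,90,0,0],[103,1,115,0,0],[103,1,135,0,0],[103,1,135,0,0],[103,1,135,0,0],[103,1,135,0,0]]'
python3 -m inch '[[0,0,0,0,0.2],[0,0,0,0,0.35],[0,0,0,0,0.45],[0,0,0,0,0.55],[0,0,0,0,0.7],[0,0,0,0,1],[0,0,0,0,1],[0,0,0,0,1],[0,0,0,0,1],[0,0,0,0,1]]' 60
```

```text
time_s: 9.53
tool_pos: [0.4681, -0.2139, 0.1511]
orientation: [[-0.979, -0.206, 0.001], [-0.206, 0.979, -0.0], [-0.001, -0.001, -1.0]]
force: [0.1, 0.1, 0.6]
finger_gap: 1.005
grasp_force: 0.0
time_s: 10.37
tool_pos: [0.4676, -0.2132, 0.1512]
orientation: [[-0.979, -0.205, 0.001], [-0.205, 0.979, 0.0], [-0.001, 0.0, -1.0]]
force: [-1.3, 5.4, 10.6]
finger_gap: 0.419
grasp_force: 60.4
```

The opening is 35.6 mm, so both buttons are flush with the 36 mm head. I'm pulling up.

```bash
python3 -m inch '[[0,0,-8,0,1],[0,0,-18,0,1],[0,0,-28,0,1],[0,0,-38,0,1],[0,0,-48,0,1],[0,0,-58,0,1],[0,0,-68,0,1],[0,0,-78,0,1],[0,0,-86,0,1],[0,0,-93,0,1],[0,0,-98,0,1],[0,0,-100,0,1]]'
python3 -m inch '[[0,0,0,0,1],[0,0,0,0,1],[0,0,0,0,1],[0,0,0,0,1]]'
python3 c.py u1 scene
```

```text
time_s: 11.37
tool_pos: [0.4675, -0.2132, 0.2512]
orientation: [[-0.979, -0.205, 0.001], [-0.205, 0.979, 0.001], [-0.001, 0.0, -1.0]]
force: [3.1, 4.2, -4.7]
finger_gap: 0.411
grasp_force: 61.1
time_s: 11.7
tool_pos: [0.4675, -0.2132, 0.2506]
orientation: [[-0.979, -0.205, 0.0], [-0.205, 0.979, 0.001], [-0.001, 0.001, -1.0]]
force: [3.7, 4.2, -3.9]
finger_gap: 0.412
grasp_force: 63.5
[ 0.4675 -0.2132  0.2506]
scene 123 112
```

View pics/u1_scene.png

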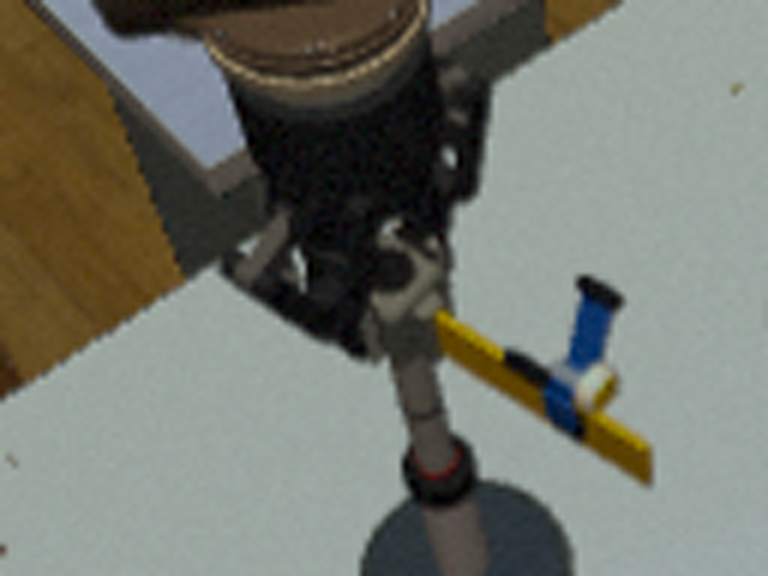

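The mast is up at crop (425,400) with the light clipped at (580,390). The force is only the weight, so I'm nudging up to meet the stop.

```bash
python3 -m inch '[[0,0,-1,0,1],[0,0,-2,0,1],[0,0,-2,0,1],[0,0,-2,0,1],[0,0,-2,0,1]]'
```

```text
time_s: 12.17
tool_pos: [0.4675, -0.2132, 0.2513]
orientation: [[-0.979, -0.205, -0.001], [-0.205, 0.979, 0.001], [0.0, 0.002, -1.0]]
force: [6.8, 1.9, -16.4]
finger_gap: 0.414
grasp_force: 64.2
```

```bash
python3 -c "
from workcell import r
print(r.hand_in())"
```

```text
the job is handed in; nothing more can be done
None
```

The job is handed in, with no verdict returned: the light is clipped upright on the bar, and the mast is held at its second stop (16 N of resistance) with both buttons pinched flush.

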